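Bring a cradled fossil under the boom microscope

TASK

Slide the large round plaster cradle with the limb bone across the white board, without lifting or tilting it and without touching or jolting the bone, until it stands wholly inside the empty drawn circle beside the microscope stand. Then swing the microscope's boom round until the lens is over the middle of that circle. Leave everything else on the board where it is.

Things in the scene. Friction and masses are not known exactly. Their poses are not given: they have to be found in the camera images.
- cradle_mid (a point): Large round plaster cradle: open white bowl, 144 mm across at its widest (10 to 50 mm up), 128 mm at the flat foot, 52 mm high, rim 15 mm thick, 0.4 to 0.8 kg. Point on its axis, half-way up (26 mm). z axis up. Slides on the board with friction about 0.5 to 0.75 and stops when no longer pushed. Starts in one of the two waiting circles on the board's +y half.
- bed (a point): Middle of the cradle's inner floor, on its axis, 20 mm above its underside, where the bone's origin rests at the start (within 5 mm).
- circle (a point): Centre of the working circle, drawn in black on the board's upper face: 178 mm outside, 172 mm inside diameter. It is the empty one of three equal circles, the one nearest the microscope stand. Fixed relative to that stand, 319 mm from the post axis: it marks where the microscope looks when swung in.
- bar (a point): Point on the centre line of the boom's level steel bar (22 mm diameter), 250 mm above the bench and 160 mm from the post axis. Its x axis looks along the bar from post to head. Bare from 26 to 235 mm from the post axis; then the 40 mm wide focus block. A good place to push sideways on: 3 to 5 N swings the stiff boom about the post (28 mm thick, 390 mm high), and it stays where it is left.
- lens (a point): Centre of the downward lens face (62 mm diameter), 165 mm above the bench, 319 mm from the post axis, in line with the bar. The head is 100 mm wide, its eyepieces up to 350 mm above the bench. The boom starts swung 0.5 to 0.85 rad counter-clockwise (from above) of the circle, so swing it clockwise to bring the lens over it; there is no stop there, only 0.35 rad beyond.
- small_cradle: Bystander in the other waiting circle: a smaller oblong plaster cradle, 108 by 66 by 48 mm, with a vertebra. Origin at its underside.
- wash_bottle: Bystander: white wash bottle, 64 mm diameter, 185 mm high, at the back of the board. Origin at its underside.
- chip_tray: Bystander: cardboard tray of chips, 85 by 65 by 20 mm, near the robot. Origin at its underside.
- rock1: Bystander: lump of rock, 52 mm across, 34 mm high, at the back of the board. Origin at its underside.
- rock2: Bystander: lump of rock, 38 mm across, 22 mm high, at the back of the board. Origin at its underside.
- brush: Bystander: brush, 150 mm long, lying along its x axis near the board's +y edge.
- board: White plastic preparation board, fixed, 500 mm (x) by 760 mm (y), its upper face 20 mm above the bench. Origin at the centre of its underside. A fixed gooseneck lamp behind its far edge hangs over that edge near y = 0.02, from 130 to 300 mm above the bench.
- bone: Dark brown limb bone lying loose in the cradle: 77 mm long (its x axis), 33 mm wide, 26 mm high, its top 46 mm above the board, below the cradle's rim. Origin: middle of its underside. Not to be touched.

How it is judged:
By the outcome, as a careful person would: the job done as asked, in the order asked, and still so for the second after the job is handed in, with the robot touching nothing.
It also fails if it takes over 70 s, if anything falls off the work surface, if the arm or the gripper's body presses on something with over 40 N, if the wrist force passes 120 N, or if a joint passes its speed limit or range.

ROBOT

A 6-joint arm with a two-finger parallel gripper is mounted at the origin on the work surface. World frame = base frame: x ahead of the robot, y to its left, z up, the work surface at z = 0. Lengths are in mm, angles in rad, forces in N, time in s.
With the tool pointing down it reaches from about 200 to 875 mm from the base axis. Payload 3.4 kg.
Tool frame: the origin (TCP) lies at the very end of the fingers, on their centre line; the grasp point (between the pads) lies 19 mm behind it; z points along the fingers, x is the direction in which the jaws open and shut, and the axes are right-handed (so a half turn about z gives the same grasp; the last joint's range is limited). The gripper opens to 94 mm and grips with 3 to 60 N. Pads are 16 mm wide; open, the fingers measure 119 mm over their backs; the gripper's body (75 mm by 177 mm) begins 78 mm behind the grasp point.
Start: joints at [1.138, 0.276, 1.505, -0, 1.361, -0.121], TCP at [176.412, 547.306, 205.493] pointing down, gripper open.
Joint ranges: [-2.89, 2.89], [-0.75, 2.08], [0.22, 2.7], [-1.18, 4.32], [0.11, 2.71], [-2.7, 2.7]. Speed limits (rad/s): [2.57, 2.57, 3.14, 3.14, 3.14, 3.14].

INTERFACE

Orientations are given as a 3x3 rotation matrix whose columns are the frame's x, y, z axes.
In Python, from cell import arm, optics gives the robot as it stands.
- The arm moves only by the tool play_rows, never from a script. Its arguments are lists of equal length, an entry for each row: "translation": the shift along the tool's x, y, z in mm, a list of three; "twist": the turn about the tool's z in degrees. A call has 1 to 8 rows; each row shifts and turns the pose as measured when the row begins, along the tool's axes as they then stand; what a row does not reach is not made up. A row lasts 1/10 s, in which the tool goes at most 50 mm and 8.59 degrees, less where a joint would pass 70% of its speed; a pose out of reach is approached as far as the arm can. A call with a gripper value outside its range is refused whole. "jaw" is the opening, from 0 (shut) to 1 (fully open), set as the call begins (left out, the last holds). The fingers move at their own pace and stop on an object; the grip force is fixed at half the most. Time passes only in rows, so rows that do not move let the fingers close. It gives the time, the measured TCP pose, the force and the opening at its end, in the units of the state.
- arm.get_obs(): the state, without advancing time (a new reading comes with each control period).
- optics.read_camera(name): name is "scene" or "top"; returns the picture (480x640x3 uint8, blue, green, red); there is no depth.
- optics.camera_params(name): a dict with "K" (3x3 intrinsics, pixels), "k1" (the pictures are not rectified: a ray, as slopes to the right and down, at radius r is drawn at 1 + k1 r^2 times it, then the intrinsics apply), "R" (3x3) and "t" (3): a world point X has camera coordinates R X + t. Camera axes: x right, y down, z forward; pixel columns grow to the right and rows downward; lengths in mm; the calibration is good to about 2 mm. A picture is of the moment at which its call begins. camera_params takes no time and is no camera call.
- arm.hand_in(): hands the job in, once; it reports no verdict.
The state is a dict: "clock": time; "qpos": joint angles; "qvel": joint speeds; "joint_efforts": joint torques, N m; "eef_pos": TCP position; "eef_rot": TCP orientation; "force": force on the tool from outside, world axes, zero at the start; "wrist_torque": the same for the moment, N m; "opening": finger opening in mm.
Only numpy, scipy, OpenCV 4.12 (cv2) and the standard library are available. Lean on these libraries where they do the work, as an engineer would, in place of code of your own. Each camera call takes 0.05 s, during which the arm holds its last target.

## Working session

There is one attempt and no reset: what is moved stays moved. The work goes in short steps, Python scripts to look and compute and a tool call to move; the robot and the scene stay as the last step left them, time stands still between calls to the robot, and variables do not carry over. Pictures are saved under pics/ and viewed, and the job is handed in when it is done.

Besides the shell and the picture viewer there is one more tool, called as name([rows], argument=value, ...), one row to a line, values as JSON. play_rows: Moves the arm, as the interface text tells. Its arguments: {"type":"object","properties":{"translation":{"type":"array","items":{"type":"array","items":{"type":"number"}}},"twist":{"type":"array","items":{"type":"number"}},"jaw":{"type":"number"}},"required":["translation","twist"]}

```bash
mkdir -p pics; ls
python3 - <<'E'
from cell import arm, optics
import cv2
print(arm.get_obs())
for n in ("scene","top"):
    p=optics.camera_params(n); print(n,p)
    cv2.imwrite(f"pics/{n}0.png",optics.read_camera(n))
E
```

```text
pics
{'clock': 0.0, 'qpos': array([ 1.13798426e+00,  2.76584340e-01,  1.50612315e+00, -1.09317161e-06,
        1.36067550e+00, -1.20985382e-01]), 'qvel': array([ 0.00055612,  0.00109027,  0.00029591, -0.00068927, -0.00024895,
       -0.00042796]), 'joint_efforts': array([-3.42209358e-03, -4.04578507e+01, -2.37230176e+01,  6.99020410e-02,
        3.42712691e-02, -1.45283934e-04]), 'eef_pos': array([176.16889281, 546.75758011, 204.61479105]), 'eef_rot': array([[ 3.06796859e-01,  9.51774724e-01, -7.49940334e-04],
       [ 9.51773360e-01, -3.06797700e-01, -1.62569473e-03],
       [-1.77737512e-03, -2.15015195e-04, -9.99998397e-01]]), 'force': array([ 0.02105252, -0.23180499, -0.02517311]), 'wrist_torque': array([ 0.01629075,  0.01980183, -0.00956917]), 'opening': 94.24167862487353}
scene {'K': array([[437.69090837,   0.        , 316.47192496],
       [  0.        , 437.69090837, 239.98997872],
       [  0.        ,   0.        ,   1.        ]]), 'k1': -0.05092190420543119, 'R': array([[ 0.96914756,  0.24622391,  0.01126062],
       [ 0.22793708, -0.8779121 , -0.42108793],
       [-0.09379608,  0.41066305, -0.90694992]]), 't': array([-541.5226615 ,   -2.6323244 , 1052.96668235])}
top {'K': array([[500.9944654 ,   0.        , 319.11149186],
       [  0.        , 500.9944654 , 234.51969016],
       [  0.        ,   0.        ,   1.        ]]), 'k1': -0.0017478859076901568, 'R': array([[ 0.01822412, -0.99956544,  0.02316907],
       [-0.98427952, -0.02200737, -0.17524124],
       [ 0.17567498, -0.01961123, -0.98425286]]), 't': array([  34.52700425,  591.35118353, 1135.38487971])}
```

View pics/scene0.png

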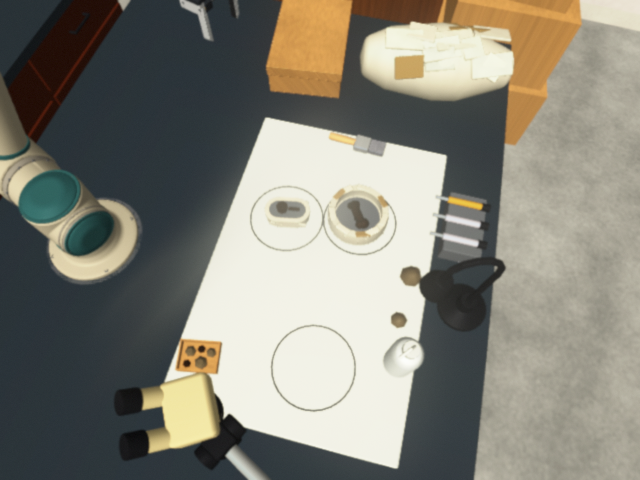

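View pics/top0.png

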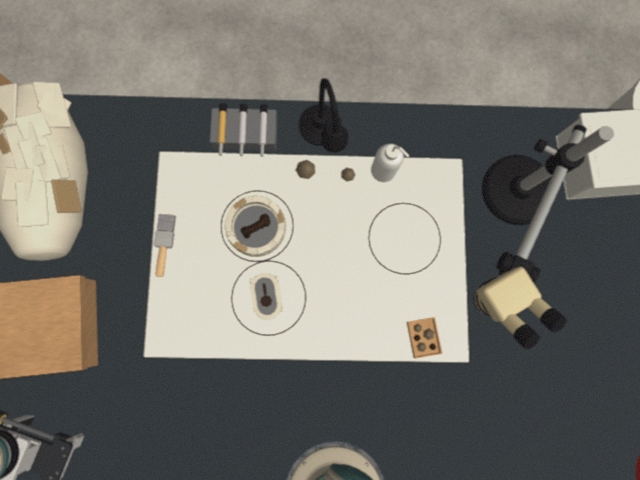

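The scene view shows the large cradle at about (358,215), the small cradle at (289,211), the empty circle at (313,368) and the microscope head at (195,410). In the top view they are at (257,226), (265,297), (405,238) and (515,295), with the post clamp near (568,155). Next I measure them.

```bash
cat > h.py <<'E'
import numpy as np, cv2
from cell import arm, optics
def ray(n,uv):
    p=optics.camera_params(n);K=p["K"]
    d=np.array([(uv[0]-K[0,2])/K[0,0],(uv[1]-K[1,2])/K[1,1]]);s=d.copy()
    for _ in range(20): s=d/(1+p["k1"]*(s@s))
    R=np.array(p["R"]);t=np.array(p["t"])
    return -R.T@t, R.T@np.r_[s,1]
def on(n,uv,z):
    o,d=ray(n,uv); return o+d*(z-o[2])/d[2]
def proj(n,X):
    p=optics.camera_params(n); c=p["R"]@np.asarray(X,float)+p["t"]; s=c[:2]/c[2]; s=s*(1+p["k1"]*(s@s))
    return p["K"][:2,:2]@s+p["K"][:2,2]
def tri(a,b):
    A=np.zeros((3,3));y=np.zeros(3);L=[]
    for n,uv in (("scene",a),("top",b)):
        o,d=ray(n,uv);d=d/np.linalg.norm(d);P=np.eye(3)-np.outer(d,d);A+=P;y+=P@o;L.append((P,o))
    X=np.linalg.solve(A,y); return X,[np.linalg.norm(P@(X-o)) for P,o in L]
def circfit(P):
    A=np.c_[2*P[:,:2],np.ones(len(P))];s=np.linalg.lstsq(A,(P[:,:2]**2).sum(1),rcond=None)[0]
    return s[:2],np.sqrt(s[2]+s[:2]@s[:2])
def drawn(n,im,guess,z=20,lo=80,hi=95,skip=None):
    """dark pixels within annulus lo..hi around guess on plane z; robust circle fit"""
    g=cv2.cvtColor(im,cv2.COLOR_BGR2GRAY); c=np.array(guess,float)
    for it in range(3):
        pts=[]
        for a in np.linspace(0,2*np.pi,240,endpoint=False):
            rr=np.arange(lo,hi,.5); 
            uv=np.array([proj(n,[c[0]+r*np.cos(a),c[1]+r*np.sin(a),z]) for r in rr],np.float32)
            v=cv2.remap(g,uv[:,0].reshape(1,-1),uv[:,1].reshape(1,-1),cv2.INTER_LINEAR).ravel()
            if len(v)==0 or uv.min()<0: continue
            i=v.argmin()
            if np.median(v)>150 and v[i]<np.median(v)-30: pts.append(c+rr[i]*np.array([np.cos(a),np.sin(a)]))
        pts=np.array(pts); k=np.ones(len(pts),bool)
        for _ in range(4):
            cc,r=circfit(pts[k]); e=abs(np.linalg.norm(pts-cc,axis=1)-r); k=e<max(1.5,2*np.median(e))
        c=cc
    return c,r,k.sum()
E
python3 - <<'E'
from h import *
s=cv2.imread("pics/scene0.png");t=cv2.imread("pics/top0.png")
for nm,a,b in (("circle",(313,368),(405,238)),("cradlecirc",(360,218),(257,226)),("small",(287,218),(269,298))):
    for n,im,uv in (("scene",s,a),("top",t,b)):
        g=on(n,uv,20)[:2]
        try: print(nm,n,g.round(1),drawn(n,im,g,lo=75,hi=100))
        except Exception as e: print(nm,n,g,e)
big=cv2.resize(t[160:330,180:320],None,fx=4,fy=4,interpolation=cv2.INTER_CUBIC);cv2.imwrite("pics/c1.png",big[:600])
big=cv2.resize(s[150:270,240:410],None,fx=4.5,fy=4.5,interpolation=cv2.INTER_CUBIC);cv2.imwrite("pics/c2.png",big[:600,:800])
big=cv2.resize(t[80:350,440:640],None,fx=2.2,fy=2.2,interpolation=cv2.INTER_CUBIC);cv2.imwrite("pics/c3.png",big[:600])
E
```

```text
circle scene [ 592.66336979 -163.86162977] time passes only in moves, steps and waits
circle top [ 592.26928029 -163.95785322] time passes only in moves, steps and waits
cradlecirc scene [614.81548738 207.88117258] time passes only in moves, steps and waits
cradlecirc top [613.89284172 197.47862462] time passes only in moves, steps and waits
small scene [443.36839805 163.22147611] time passes only in moves, steps and waits
small top [440.42595671 162.11048403] time passes only in moves, steps and waits
```

View pics/c1.png

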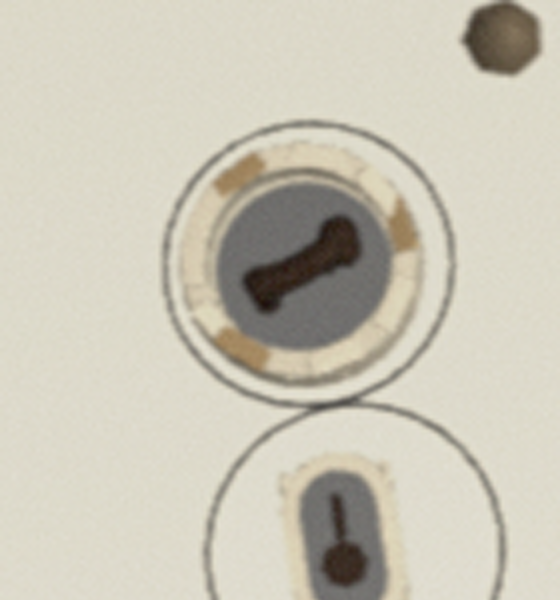

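View pics/c2.png

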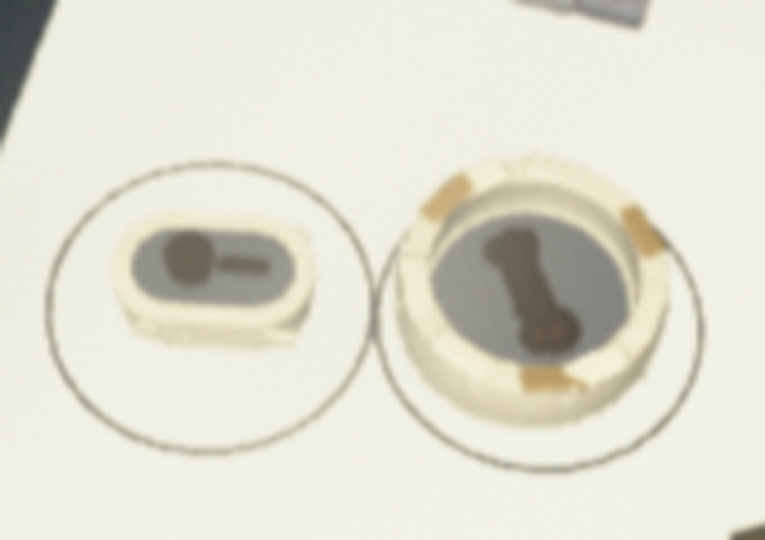

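View pics/c3.png

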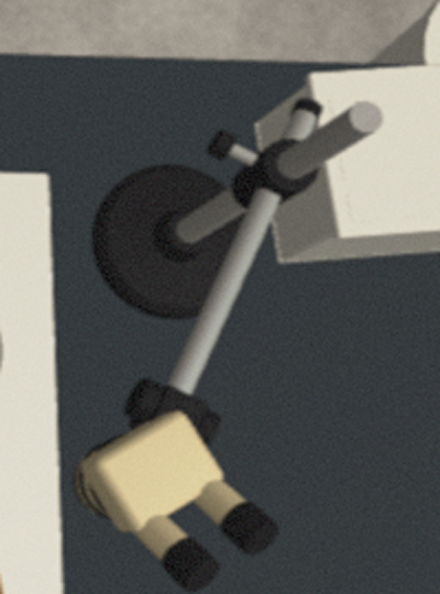

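```bash
python3 - <<'E'
import re
s=open('h.py').read()
s=s.replace("def ray(","CP={n:optics.camera_params(n) for n in ('scene','top')}\ndef ray(",1).replace("p=optics.camera_params(n);","p=CP[n];").replace("p=optics.camera_params(n); c=","p=CP[n]; c=")
open('h.py','w').write(s)
E
python3 - <<'E'
from h import *
import traceback
s=cv2.imread("pics/scene0.png");t=cv2.imread("pics/top0.png")
for nm,a,b in (("circle",(313,368),(405,238)),("cradlecirc",(360,218),(257,226)),("small",(287,218),(269,298))):
    for n,im,uv in (("scene",s,a),("top",t,b)):
        g=on(n,uv,20)[:2]
        try: print(nm,n,g.round(1),drawn(n,im,g,lo=75,hi=100))
        except Exception as e: traceback.print_exc()
for n,im in (("scene",s),("top",t)):
    h=cv2.cvtColor(im,cv2.COLOR_BGR2HSV); u,v=(358,214) if n=="scene" else (257,226)
    print(n,"board",h[250,340] if n=="scene" else h[330,300])
    # print profile across cradle
    print([tuple(map(int,h[v,x])) for x in range(u-46,u+47,3)])
E
```

```text
circle scene [ 592.7 -163.9] (array([ 591.74645471, -160.13833915]), np.float64(87.19701120012654), np.int64(240))
circle top [ 592.3 -164. ] (array([ 592.96350819, -162.03955047]), np.float64(87.2619797459511), np.int64(240))
cradlecirc scene [614.8 207.9] (array([614.38527236, 200.13268675]), np.float64(87.36827262273655), np.int64(153))
cradlecirc top [613.9 197.5] (array([615.59853943, 198.29585353]), np.float64(87.26141030964361), np.int64(204))
small scene [443.4 163.2] (array([441.07876338, 165.72303414]), np.float64(87.37182813979659), np.int64(220))
small top [440.4 162.1] (array([442.22393075, 163.89736884]), np.float64(87.27706450347999), np.int64(221))
scene board [ 28  15 236]
[(28, 13, 240), (28, 13, 240), (30, 13, 239), (28, 20, 229), (28, 27, 179), (26, 26, 227), (25, 33, 237), (26, 29, 239), (26, 29, 177), (27, 18, 154), (30, 18, 152), (24, 17, 151), (25, 19, 149), (30, 16, 144), (20, 51, 106), (19, 53, 102), (20, 53, 97), (27, 17, 133), (34, 15, 138), (25, 11, 136), (30, 11, 134), (34, 13, 135), (28, 21, 149), (23, 46, 199), (25, 36, 237), (26, 37, 232), (28, 13, 241), (30, 22, 206), (28, 13, 240), (27, 12, 241), (30, 13, 241)]
top board [ 22  22 223]
[(23, 20, 222), (25, 22, 221), (25, 22, 219), (24, 26, 184), (25, 26, 216), (21, 46, 214), (22, 44, 214), (21, 43, 183), (15, 5, 112), (30, 2, 110), (30, 7, 108), (13, 22, 82), (13, 65, 63), (8, 105, 46), (14, 104, 49), (11, 101, 53), (12, 107, 55), (5, 68, 45), (4, 30, 69), (21, 20, 91), (0, 7, 112), (18, 11, 115), (23, 24, 139), (20, 45, 215), (22, 46, 207), (24, 29, 212), (24, 22, 222), (24, 26, 183), (25, 21, 221), (25, 22, 222), (24, 22, 222)]
```

```bash
cat >> h.py <<'E'
def cradle(n,im,uv,thr=None,rad=95):
    h=cv2.cvtColor(cv2.GaussianBlur(im,(3,3),0),cv2.COLOR_BGR2HSV)
    b=on(n,uv,46)[:2]
    m=((h[...,1]>(34 if n=="top" else 22))|(h[...,2]<165)).astype(np.uint8)
    m[h[...,2]<20]=0
    # keep only near region r<84 on rim plane
    mm=np.zeros_like(m); poly=np.array([proj(n,[b[0]+82*np.cos(a),b[1]+82*np.sin(a),46]) for a in np.linspace(0,6.28,60)])
    cv2.fillPoly(mm,[poly.astype(np.int32)],1); m&=mm
    m=cv2.morphologyEx(m,cv2.MORPH_OPEN,np.ones((3,3),np.uint8))
    cs,_=cv2.findContours(m,cv2.RETR_EXTERNAL,cv2.CHAIN_APPROX_NONE); c=max(cs,key=cv2.contourArea)
    hull=cv2.convexHull(c)[:,0].astype(float)
    o,_=ray(n,uv); out=[]
    c0=b
    for _ in range(3):
        P=[]
        for p in hull:
            q=on(n,p,46)[:2]; far=(q-c0)@(c0-o[:2])
            P.append(on(n,p,70 if far>0 else 30)[:2])
        P=np.array(P);k=np.ones(len(P),bool)
        for _ in range(4):
            c1,r=circfit(P[k]);e=abs(np.linalg.norm(P-c1,axis=1)-r);k=e<max(1.5,2*np.median(e))
        c0=c1
    vis=im.copy();cv2.polylines(vis,[hull.astype(np.int32)],True,(0,0,255),1)
    return c1,r,k.sum(),len(k),vis,P
def floor(n,im,uv,):
    """grey inner floor/bone blob: fit hull at z=40..; returns centroid of hull at z 40"""
E
python3 - <<'E'
from h import *
s=cv2.imread("pics/scene0.png");t=cv2.imread("pics/top0.png")
a=cradle("scene",s,(358,215));b=cradle("top",t,(257,226))
for r in (a,b): print(r[:4])
v=np.hstack([cv2.resize(a[4][170:260,310:410],None,fx=4,fy=4),cv2.resize(b[4][180:270,207:307],None,fx=4,fy=4)])
cv2.imwrite("pics/c4.png",v)
# known points: bone, bottle, tri
for nm,pa,pb in (("postbar clamp?",(0,0),(0,0)),):pass
print("bottle top",tri((404,343),(395,152)))
for z in (20,):
    print("small t",on("top",(265,297),50),"bottle base t",on("top",(384,175),60),"rock1",on("top",(306,169),37),"rock2",on("top",(348,174),31),"tray",on("top",(424,337),40))
# post top at z=390, base disc centre
print("post top",on("top",(606,133),390)) 
print("post at base",on("top",(522,187),20))
print("head-bar pts z250", on("top",(440+185/2.2,80+385/2.2),250), on("top",(440+260/2.2,80+205/2.2),250))
print("lamp", tri((437,287),(335,137)))
E
```

```text
(array([607.41062149, 200.47079698]), np.float64(71.63163047436798), np.int64(24), 33)
(array([608.31506735, 198.47703585]), np.float64(69.73970780763257), np.int64(27), 30)
bottle top (array([ 743.19548165, -109.98646663,  203.70023733]), [np.float64(2.6123313207777894), np.float64(2.6123313207777734)])
small t [441.08483785 169.12981316  50.        ] bottle base t [ 738.34049574 -107.1597386    60.        ] rock1 [755.84191339  81.38945712  37.        ] rock2 [747.55439101 -22.450762    31.        ] tray [ 356.53234322 -201.57581567   40.        ]
post top [ 724.3263194  -452.05686754  390.        ]
post at base [ 728.25478125 -459.37652555   20.        ]
head-bar pts z250 [ 523.16367965 -354.73135235  250.        ] [ 692.86246625 -433.97025654  250.        ]
lamp (array([789.23616259,  17.91203561, 170.27951484]), [np.float64(0.41003176499474087), np.float64(0.4100317649947075)])
```

View pics/c4.png

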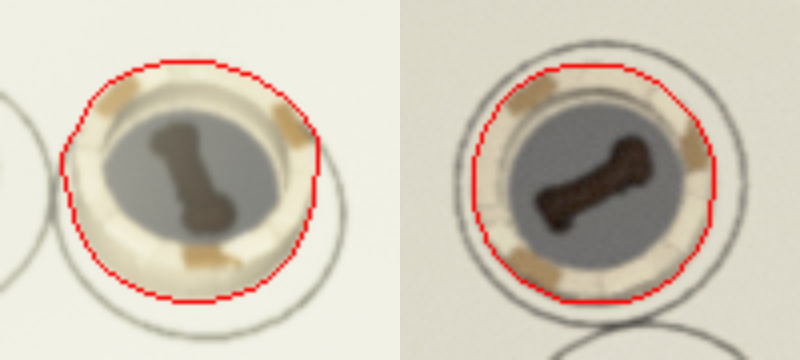

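Measured positions:
- **Cradle:** about (608,199.5).
- **Circle:** about (592.4,-161).
- **Post:** about (724,-452), which is 319.5 mm from the circle as specified.
- **Boom:** about 0.7 rad off.

I'll push the cradle with the open jaws straddling it, about 361 mm along (-0.043,-0.999). First I turn the tool so its y axis points along the push.

play_rows([
  [0,0,0],
  [0,0,0],
  [0,0,0],
  [0,0,0],
  [0,0,0],
  [0,0,0],
  [0,0,0],
  [0,0,0],
], twist=[8.5,8.5,8.5,8.5,8.5,8.5,8.5,8.5], jaw=1)

```text
clock: 0.9
eef_pos: [174.9, 544.1, 200.3]
eef_rot: [[0.999, 0.054, -0.005], [0.054, -0.998, -0.01], [-0.005, 0.01, -1.0]]
force: [-0.0, 0.1, 0.4]
opening: 93.7
```

play_rows([
  [0,0,0],
  [42,21,-0.5],
  [42,21,-0.5],
  [42,21,-0.5],
  [42,21,-0.5],
  [42,21,-0.5],
  [42,21,-0.5],
  [42,21,-0.5],
], twist=[5.6,0,0,0,0,0,0,0])

```text
clock: 1.7
eef_pos: [464.0, 380.6, 199.5]
eef_rot: [[0.999, -0.038, -0.011], [-0.038, -0.999, -0.012], [-0.011, 0.013, -1.0]]
force: [-0.1, -0.0, 0.4]
opening: 93.6
```

play_rows([
  [38,19,0],
  [38,19,0],
  [38,19,0],
  [38,19,0],
  [0,0,0],
  [0,0,0],
], twist=[0,0,0,0,0,0])

```text
clock: 2.3
eef_pos: [623.2, 289.0, 193.8]
eef_rot: [[0.999, -0.046, -0.016], [-0.046, -0.999, -0.016], [-0.015, 0.016, -1.0]]
force: [-0.1, -0.6, 0.6]
opening: 94.1
```

play_rows([
  [-5,-2,40],
  [-5,-2,40],
  [0,0,30],
  [0,0,20],
  [0,0,10],
], twist=[0,0,0,0,0])

```text
clock: 2.8
eef_pos: [607.2, 295.5, 52.0]
eef_rot: [[0.999, -0.042, -0.013], [-0.042, -0.999, -0.013], [-0.012, 0.013, -1.0]]
force: [-0.4, 0.1, 0.3]
opening: 94.2
```

Run:
```python
from h import *
o=arm.get_obs();print(o["clock"],o["eef_pos"],o["eef_rot"].round(3),o["qpos"].round(2),o["opening"])
a=optics.read_camera("scene");b=optics.read_camera("top")
v=np.hstack([cv2.resize(a[110:290,230:430],None,fx=2,fy=2),cv2.resize(b[130:310,150:350],None,fx=2,fy=2)])
cv2.imwrite("pics/d1.png",v)
```

```text
2.8 [607.24004254 295.48341643  52.03183312] [[ 0.999 -0.042 -0.013]
 [-0.042 -0.999 -0.013]
 [-0.012  0.013 -1.   ]] [ 0.35  0.54  1.47 -0.01  1.15  0.4 ] 94.2167570716728
```

View pics/d1.png

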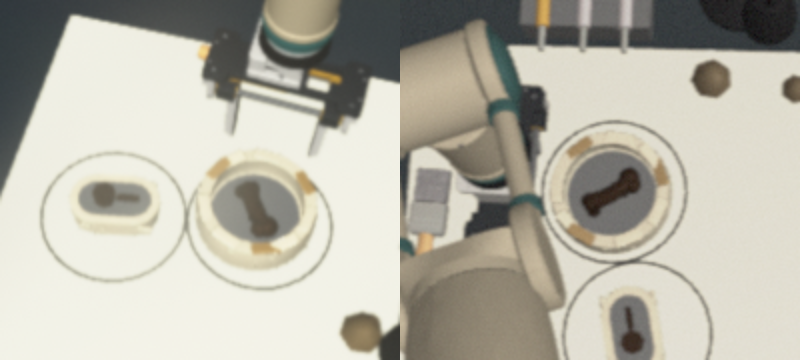

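The scene view shows both fingers behind the cradle on the +y side, at about (232,120) and (316,140) in the left panel, clear of it. The bone and cradle haven't moved. Next I lower to about z=34 and close most of the gap.

play_rows([
  [4.5,0,10],
  [0,10,7],
  [0,10,0],
], twist=[0,0,0])

```text
clock: 3.2
eef_pos: [613.3, 276.6, 37.9]
eef_rot: [[0.999, -0.039, -0.007], [-0.039, -0.999, -0.011], [-0.006, 0.011, -1.0]]
force: [-0.8, -0.2, 0.3]
opening: 93.9
```

play_rows([
  [-2,3,2],
  [0,3,1],
  [0,3,0],
  [0,3,0],
  [0,3,0],
  [0,3,0],
], twist=[0,0,0,0,0,0])

```text
clock: 3.8
eef_pos: [611.6, 256.5, 37.1]
eef_rot: [[0.999, -0.043, -0.004], [-0.043, -0.999, -0.007], [-0.003, 0.007, -1.0]]
force: [-0.3, 2.4, -0.7]
opening: 94.3
```

play_rows([
  [0,4,0.5],
  [0,4,0.5],
  [0,5,0.5],
  [0,5,0.5],
  [0,5,0],
  [0,5,0],
], twist=[0,0,0,0,0,0])

```text
clock: 4.4
eef_pos: [611.9, 230.4, 36.9]
eef_rot: [[0.999, -0.043, 0.001], [-0.043, -0.999, -0.001], [0.001, 0.001, -1.0]]
force: [0.8, 3.5, 1.7]
opening: 93.7
```

```bash
cat > look.py <<'E'
from h import *
import sys
tag=sys.argv[1]
o=arm.get_obs();print(o["clock"],o["eef_pos"].round(1),o["eef_rot"].round(3)[:,2],o["force"].round(1))
a=optics.read_camera("scene");cv2.imwrite(f"pics/{tag}s.png",a)
b=optics.read_camera("top");cv2.imwrite(f"pics/{tag}t.png",b)
c=o["eef_pos"]+56*o["eef_rot"][:,1]; c[2]=46; v=[]
for n,im in (("scene",a),("top",b)):
    uv=proj(n,c)
    try:
        r=cradle(n,im,uv);print(n,uv.round(),r[0].round(1),r[1].round(1),r[2:4]); w=r[4]
    except Exception as e: print(n,e); w=im
    u,vv=map(int,uv);u=min(max(u,100),540);vv=min(max(vv,90),390);v.append(cv2.resize(w[vv-90:vv+90,u-100:u+100],None,fx=2,fy=2))
cv2.imwrite(f"pics/{tag}.png",np.hstack(v))
E
python3 look.py e1
```

```text
4.4 [611.9 230.4  36.9] [ 0.001 -0.001 -1.   ] [0.8 3.5 1.7]
scene [356. 225.] [608.6 171.7] 71.7 (np.int64(19), 32)
top [266. 226.] [607.2 177.5] 77.6 (np.int64(19), 30)
```

View pics/e1.png

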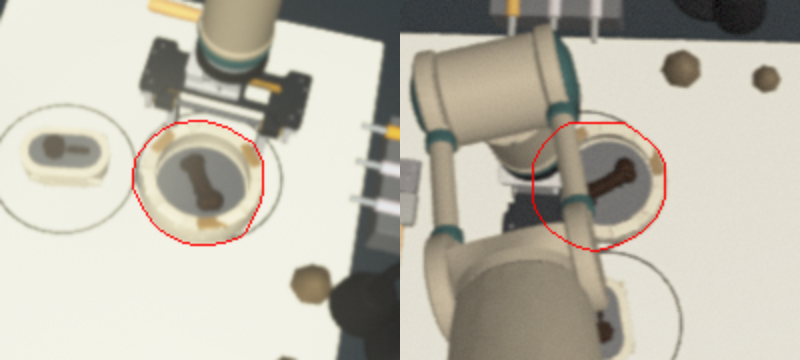

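The cradle slides with the fingers. Its centre is now about (608.5,171.7) and the push force about 3.5 N, with the bone unmoved in it. I continue.

play_rows([
  [0,5,0.3],
  [0,6,0.3],
  [0,7,0.3],
  [0,7,0.3],
  [0,7,0.3],
  [0,7,0],
  [0,7,0],
  [0,7,0],
], twist=[0.1,0.1,0.1,0.1,0.1,0,0,0])

```text
clock: 5.3
eef_pos: [610.3, 174.4, 36.7]
eef_rot: [[0.999, -0.053, 0.004], [-0.053, -0.999, 0.002], [0.004, -0.002, -1.0]]
force: [0.7, 4.6, 3.0]
opening: 94.0
```

play_rows([
  [0,7,0],
  [0,7,0],
  [0,7,0],
  [0,7,0],
  [0,7,0],
  [0,7,0],
  [0,7,0],
  [0,7,0],
], twist=[0,0,0,0,0,0,0,0])

```text
clock: 6.1
eef_pos: [606.6, 113.5, 36.7]
eef_rot: [[0.999, -0.053, 0.004], [-0.053, -0.999, 0.002], [0.004, -0.002, -1.0]]
force: [0.9, 5.0, 3.4]
opening: 93.8
```

```bash
python3 look.py e2
```

```text
6.1 [606.6 113.5  36.7] [ 0.004  0.002 -1.   ] [0.9 5.  3.4]
scene [342. 269.] [602.6  57.1] 73.0 (np.int64(24), 29)
top [315. 229.] [602.4  59.6] 79.2 (np.int64(22), 29)
```

View pics/e2.png

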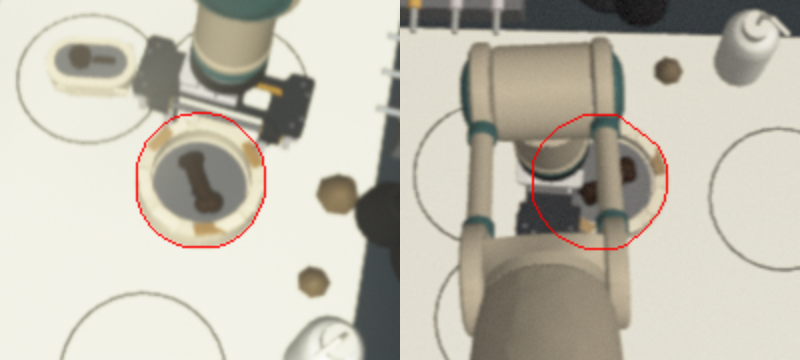

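play_rows([
  [0,7,0],
  [0,7,0],
  [0,7,0],
  [0,7,0],
  [0,7,0],
  [0,7,0],
  [0,7,0],
  [0,7,0],
], twist=[0,0,0,0,0,0,0,0])

```text
clock: 7.0
eef_pos: [602.6, 55.0, 36.4]
eef_rot: [[0.999, -0.053, 0.002], [-0.053, -0.999, 0.003], [0.002, -0.004, -1.0]]
force: [0.5, 4.6, 3.8]
opening: 94.1
```

play_rows([
  [0,7,0],
  [0,7,0],
  [0,7,0],
  [0,7,0],
  [0,7,0],
  [0,7,0],
  [0,7,0],
  [0,7,0],
], twist=[0,0,0,0,0,0,0,0])

```text
clock: 7.8
eef_pos: [597.5, -4.7, 36.3]
eef_rot: [[0.999, -0.054, -0.001], [-0.054, -0.999, 0.006], [-0.001, -0.006, -1.0]]
force: [0.1, 5.1, 3.2]
opening: 94.2
```

```bash
python3 look.py e3
```

```text
7.8 [597.5  -4.7  36.3] [-0.001  0.006 -1.   ] [0.1 5.1 3.2]
scene [326. 318.] [592.7 -59.7] 74.8 (np.int64(21), 27)
top [364. 234.] [594.3 -57.5] 78.8 (np.int64(26), 34)
```

View pics/e3.png

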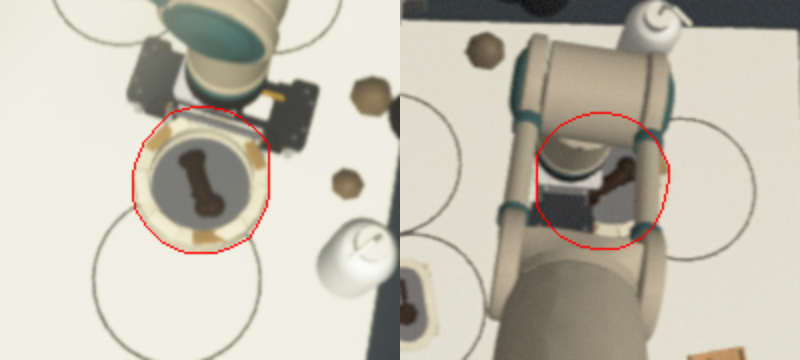

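Run:
```python
from h import *
for z in (200,250,300,350): print(z,on("top",(359,191),z).round(),on("top",(359,163),z).round(),on("top",(397,165),z).round())
```

```text
200 [659. -33. 200.] [720. -33. 200.] [ 718. -114.  200.]
250 [645. -28. 250.] [704. -28. 250.] [ 702. -105.  250.]
300 [632. -23. 300.] [687. -23. 300.] [685. -96. 300.]
350 [618. -18. 350.] [671. -18. 350.] [669. -87. 350.]
```

View pics/e3s.png

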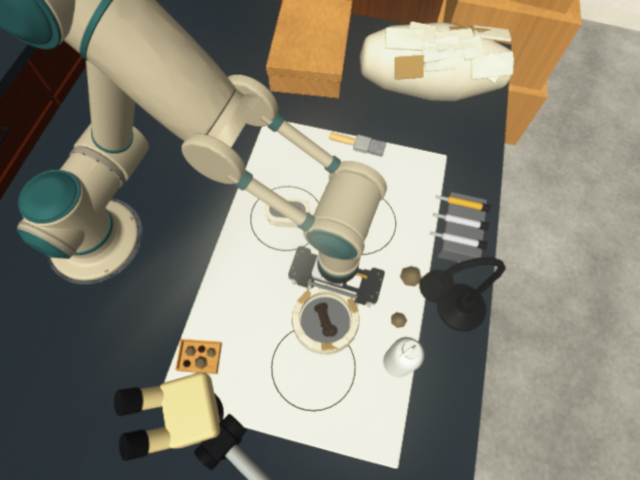

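The wrist sits on the tool axis at about z=400, well above the bottle, and the gripper body stays about 20 mm short of it in x. I continue with a small +x trim.

play_rows([
  [0.3,7,0],
  [0.3,7,0],
  [0.3,7,0],
  [0.3,7,0],
  [0.3,7,0],
  [0.3,7,0],
  [0.3,7,0],
  [0.3,7,0],
], twist=[0,0,0,0,0,0,0,0])

```text
clock: 8.7
eef_pos: [593.5, -59.2, 35.9]
eef_rot: [[0.998, -0.055, -0.007], [-0.055, -0.998, 0.012], [-0.007, -0.012, -1.0]]
force: [0.4, 5.2, 4.1]
opening: 94.4
```

```bash
python3 look.py e4
```

```text
8.7 [593.5 -59.2  35.9] [-0.007  0.012 -1.   ] [0.4 5.2 4.1]
scene [318. 343.] [ 589.9 -113.6] 75.8 (np.int64(24), 32)
top [387. 236.] [ 589.7 -113. ] 79.3 (np.int64(28), 31)
```

View pics/e4.png

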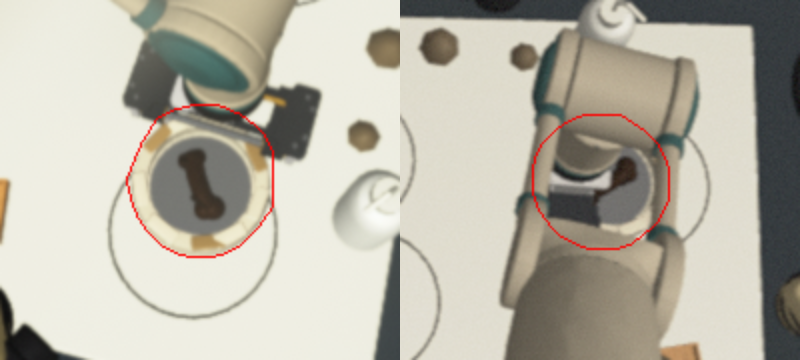

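play_rows([
  [0.6,7,0],
  [0.6,7,0],
  [0.6,7,0],
  [0.6,7,0],
  [0.6,6,0],
  [0.6,4,0],
  [0.3,3,0],
  [0,1,0],
], twist=[0,0,0,0,0,0,0,0])

```text
clock: 9.6
eef_pos: [591.9, -96.2, 35.6]
eef_rot: [[0.998, -0.056, -0.013], [-0.056, -0.998, 0.023], [-0.014, -0.022, -1.0]]
force: [1.4, 4.5, 2.9]
opening: 93.9
```

```bash
python3 look.py e5
```

```text
9.6 [591.9 -96.2  35.6] [-0.013  0.023 -1.   ] [1.4 4.5 2.9]
scene [313. 360.] [ 587.4 -150.5] 76.3 (np.int64(30), 38)
top [402. 238.] [ 588.3 -148.9] 78.5 (np.int64(25), 30)
```

View pics/e5.png

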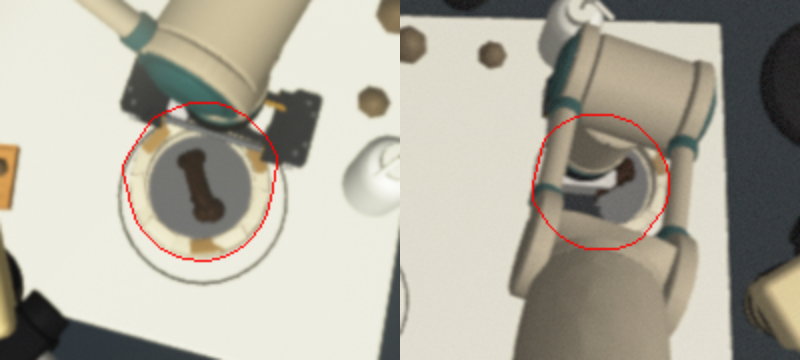

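play_rows([
  [1.5,4,0],
  [1.5,4,0],
  [1,2,0],
  [0,0,0],
], twist=[0,0,0,0])

```text
clock: 10.1
eef_pos: [592.4, -103.0, 35.3]
eef_rot: [[0.998, -0.056, -0.019], [-0.056, -0.998, 0.028], [-0.02, -0.026, -0.999]]
force: [0.2, 3.6, 2.9]
opening: 94.1
```

play_rows([
  [0,-5,0],
  [0,-10,0],
  [0,-20,-2],
  [0,-20,-30],
  [0,-10,-40],
  [0,0,-40],
], twist=[0,0,0,0,0,0])

```text
clock: 10.7
eef_pos: [589.9, -40.0, 141.1]
eef_rot: [[0.998, -0.054, -0.044], [-0.053, -0.998, 0.022], [-0.046, -0.019, -0.999]]
force: [-0.1, 0.5, -0.3]
opening: 93.7
```

```bash
sed -i 's/^c=o.*$/c=np.array([591.,-160,46]); v=[]/' look.py; python3 look.py e6
```

```text
10.7 [589.9 -40.  141.1] [-0.044  0.022 -0.999] [-0.1  0.5 -0.3]
scene [313. 364.] [ 588.4 -162.9] 71.5 (np.int64(27), 34)
top [405. 237.] [ 590.9 -156. ] 78.0 (np.int64(22), 32)
```

View pics/e6.png

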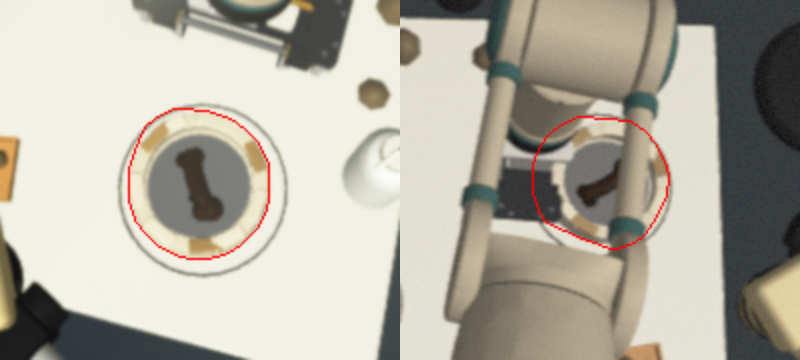

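View pics/e6s.png

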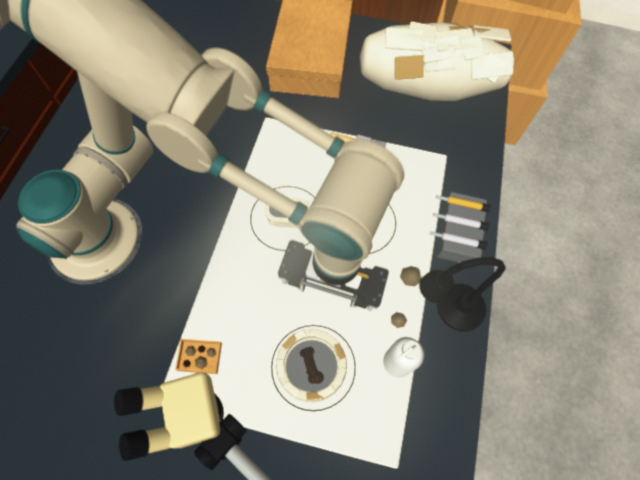

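In the scene view the cradle is inside the circle, with a visible gap all round. In the scene view its centre is (588.4,-162.9) and the circle's (591.7,-160.1), so about 4 mm off against a 14 mm margin. The bone lies as before. Next I measure the boom and post more precisely.

Run:
```python
from h import *
t=cv2.imread("pics/e6t.png"); s=cv2.imread("pics/e6s.png")
g=cv2.cvtColor(t,cv2.COLOR_BGR2GRAY).astype(float)
# bar: scan rows
P=[]
for v in range(190,250,4):
    u0=560+(v-170)*(-36/75.)  # approx
    xs=np.arange(int(u0-14),int(u0+15)); row=g[v,xs]
    w=np.clip(row-85,0,None)
    print(v,round(u0),row.astype(int)[::2]) if v%12==0 else None
big=cv2.resize(t[110:270,490:630],None,fx=3.7,fy=3.7,interpolation=cv2.INTER_CUBIC)
for k in range(0,160,20): cv2.putText(big,str(110+k),(0,int(k*3.7)+8),0,.4,(0,255,255),1)
for k in range(0,140,20): cv2.putText(big,str(490+k),(int(k*3.7),590),0,.4,(0,255,255),1)
cv2.imwrite("pics/f1.png",big)
big=cv2.resize(s[360:480,100:290],None,fx=4.2,fy=4.2,interpolation=cv2.INTER_CUBIC)
cv2.imwrite("pics/f2.png",big)
```

View pics/f1.png

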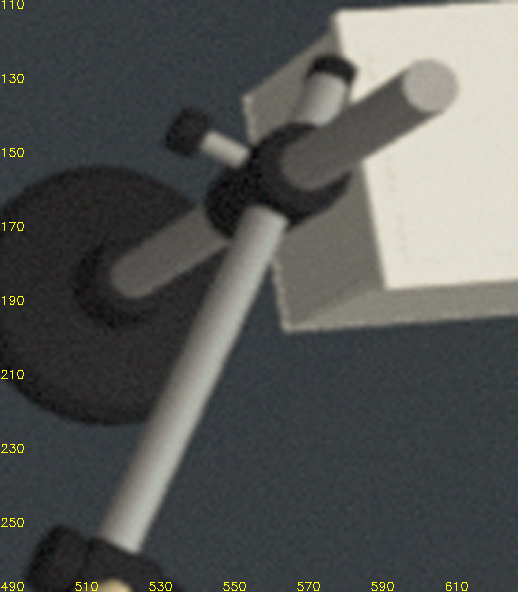

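View pics/f2.png

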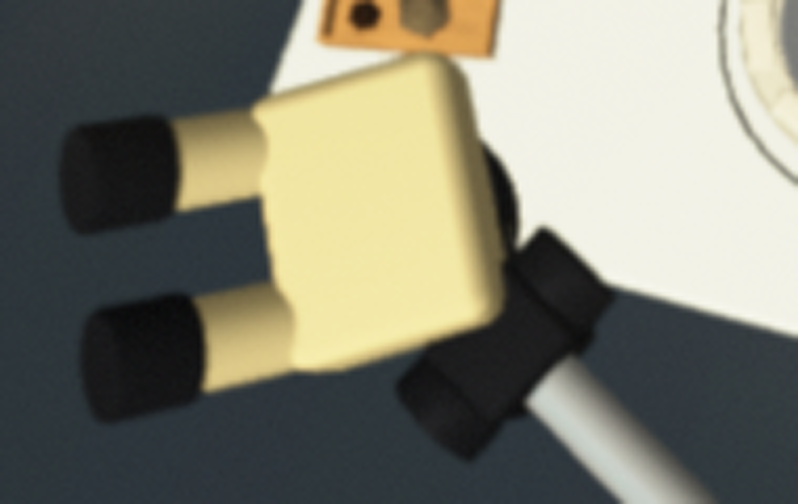

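Run:
```python
from h import *
f=lambda X,Y:(490+X/3.7,110+Y/3.7)
post=on("top",f(430,85),390)[:2]; C=np.array([592.4,-161.1])
A=on("top",f(121,540),250)[:2];B=on("top",f(265,216),250)[:2];T=on("top",f(322,97),250)[:2]
print("post",post,"d circle",np.linalg.norm(post-C),np.degrees(np.arctan2(*(C-post)[::-1])))
for P in (A,B,T): print(P, np.linalg.norm(P-post))
d=(A-B)/np.linalg.norm(A-B); n=np.array([-d[1],d[0]]); print("ang",np.degrees(np.arctan2(d[1],d[0])),"line offset of post",(post-B)@n, "T off",(T-B)@n)
# scene cross: bar start at focus block
g=lambda X,Y:(100+X/4.2,360+Y/4.2)
print(on("scene",g(555,382),250),on("scene",g(665,495),250))
print("bar pt",post+d*160, "goal", post+160*(C-post)/np.linalg.norm(C-post))
```

```text
post [ 724.38777846 -452.45032436] d circle 319.85275545249766 114.37151870603257
[ 521.22080458 -351.86345739] 226.7036327071745
[ 703.23933094 -441.75221766] 23.700344297076064
[ 773.33952538 -478.68007977] 55.53623677077852
ang 153.71781251454186 line offset of post 0.22780745651873255 T off 2.070574533158601
[ 514.8146057  -343.83394506  250.        ] [ 562.75046915 -368.39203048  250.        ]
bar pt [ 580.92791732 -381.60353022] goal [ 658.36350888 -306.70810047]
```

play_rows([
  [0,0,-45],
  [0,0,-45],
  [0,0,-45],
  [0,20,-35],
  [1,48,0],
  [1,48,0],
  [1,48,0],
  [1,48,0],
], twist=[0,0,0,0,0,0,0,0], jaw=0.55)

```text
clock: 11.6
eef_pos: [589.5, -257.4, 310.4]
eef_rot: [[0.998, -0.043, -0.048], [-0.043, -0.999, 0.013], [-0.048, -0.011, -0.999]]
force: [1.4, -0.5, -0.1]
opening: 51.8
```

play_rows([
  [0,40,0],
  [0,40,0],
  [0,40,0],
  [0,0,0],
  [0,0,0],
  [0,0,0],
  [0,0,0],
  [0,0,0],
], twist=[0,0,0,-8.5,-8.5,-8.5,-8.5,-8.5])

```text
clock: 12.4
eef_pos: [576.4, -393.1, 289.8]
eef_rot: [[0.761, 0.645, -0.075], [0.647, -0.762, 0.017], [-0.047, -0.062, -0.997]]
force: [-0.7, -0.4, 0.4]
opening: 51.9
```

play_rows([
  [0,0,0],
  [0,0,0],
  [0,0,0],
  [0,0,0],
], twist=[-8.5,-8.5,-8.5,0])

```text
clock: 12.8
eef_pos: [573.9, -393.3, 281.5]
eef_rot: [[0.404, 0.91, -0.088], [0.914, -0.404, 0.02], [-0.017, -0.089, -0.996]]
force: [-0.7, -0.8, 0.4]
opening: 51.3
```

Run:
```python
from h import *
o=arm.get_obs();R=o["eef_rot"];p=o["eef_pos"]
print(p,R.round(3),np.degrees(np.arctan2(R[1,0],R[0,0])))
print("to bar pt in tool axes",R.T@(np.array([581,-381.6,p[2]])-p),"j",o["qpos"].round(2))
a=optics.read_camera("scene");cv2.imwrite("pics/g1.png",np.vstack([a[300:,60:460],]))
cv2.imwrite("pics/g1t.png",optics.read_camera("top")[60:360,240:640])
```

```text
[ 573.90541619 -393.32100478  281.45986121] [[ 0.404  0.91  -0.088]
 [ 0.914 -0.404  0.02 ]
 [-0.017 -0.089 -0.996]] 66.14035373984875
to bar pt in tool axes [13.58701815  1.71936108 -0.38962508] j [-0.68  0.5   0.98 -0.04  1.75 -1.84]
```

View pics/g1.png

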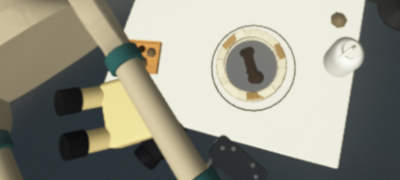

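View pics/g1t.png

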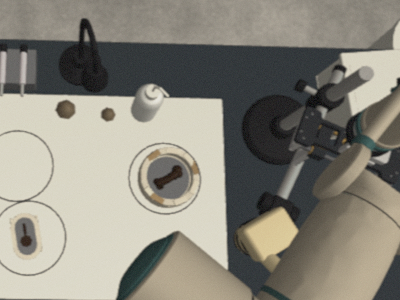

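The top crop shows the gripper astride the bar line, near (325,140), with the boom head at (265,235) and the cradle untouched in its circle at (167,177). Next I align and lower over the bar.

play_rows([
  [14,5,-2],
  [0,0,10],
  [0,0,12],
  [0,0,12],
], twist=[2,0,0,0])

```text
clock: 13.3
eef_pos: [580.9, -382.9, 246.6]
eef_rot: [[0.445, 0.891, -0.089], [0.895, -0.446, 0.018], [-0.024, -0.087, -0.996]]
force: [-0.7, 0.8, 0.4]
opening: 51.7
```

```bash
cat > st.py <<'E'
from h import *
o=arm.get_obs();R=o["eef_rot"];p=o["eef_pos"]
b=np.radians(153.7);d=np.array([np.cos(b),np.sin(b)]);post=np.array([724.4,-452.4])
print(o["clock"],p.round(1),R[:,2].round(3),"ang",np.degrees(np.arctan2(R[1,0],R[0,0])).round(1),o["force"].round(1),o["opening"])
q=p-R[:,2]*(250-p[2])/(-R[2,2])*(-1)*-1 if 0 else p+R[:,2]*((250-p[2])/R[2,2])
r=q[:2]-post; print("tool axis at z250",q.round(1),"radius",np.linalg.norm(r).round(1),"angle",np.degrees(np.arctan2(r[1],r[0])).round(2))
E
python3 st.py
```

```text
13.3 [ 580.9 -382.9  246.6] [-0.089  0.018 -0.996] ang 63.5 [-0.7  0.8  0.4] 51.737410445507734
tool axis at z250 [ 581.2 -383.   250. ] radius 159.2 angle 154.14
```

play_rows([
  [0,0,11],
  [3,0,0],
  [6,0,-0.5],
  [6,0.5,-0.5],
  [7,0.6,-0.5],
  [7,0.6,-0.5],
], twist=[0,1,2,2.3,2.5,2.5])

```text
clock: 13.9
eef_pos: [590.2, -361.8, 230.3]
eef_rot: [[0.61, 0.786, -0.101], [0.791, -0.612, 0.016], [-0.049, -0.09, -0.995]]
force: [-3.0, -1.4, -1.4]
opening: 51.5
```

```bash
python3 st.py
```

```text
13.9 [ 590.2 -361.8  230.3] [-0.101  0.016 -0.995] ang 52.4 [-3.  -1.4 -1.4] 51.50717714433779
tool axis at z250 [ 592.2 -362.1  250. ] radius 160.1 angle 145.66
```

play_rows([
  [7,0,-1],
  [7,0,-1],
  [7,0,-1],
  [7,0,-1],
  [7,0,-1],
  [7,0,-1],
  [7,0,-1],
], twist=[2.3,2.3,2.3,2.3,2.3,2.3,2.3])

```text
clock: 14.6
eef_pos: [615.3, -335.1, 229.8]
eef_rot: [[0.817, 0.563, -0.125], [0.568, -0.823, 0.006], [-0.099, -0.075, -0.992]]
force: [-3.4, -1.9, -1.3]
opening: 51.6
```

```bash
python3 st.py
```

```text
14.6 [ 615.3 -335.1  229.8] [-0.125  0.006 -0.992] ang 34.8 [-3.4 -1.9 -1.3] 51.626243345786605
tool axis at z250 [ 617.9 -335.2  250. ] radius 158.4 angle 132.27
```

play_rows([
  [10,-0.5,-1],
  [10,-0.5,-1],
  [10,0,-1],
  [9,0,-1],
], twist=[0.8,0.8,0.8,0.8])

```text
clock: 15.0
eef_pos: [639.5, -313.4, 229.1]
eef_rot: [[0.85, 0.506, -0.144], [0.512, -0.859, 0.006], [-0.121, -0.079, -0.99]]
force: [-5.0, -0.6, -0.8]
opening: 51.7
```

```bash
python3 st.py
python3 - <<'E'
from h import *
cv2.imwrite("pics/i1s.png",optics.read_camera("scene"))
cv2.imwrite("pics/i1t.png",optics.read_camera("top"))
E
```

```text
15.0 [ 639.5 -313.4  229.1] [-0.144  0.006 -0.99 ] ang 31.1 [-5.  -0.6 -0.8] 51.74925425438986
tool axis at z250 [ 642.6 -313.5  250. ] radius 161.2 angle 120.5
```

View pics/i1t.png

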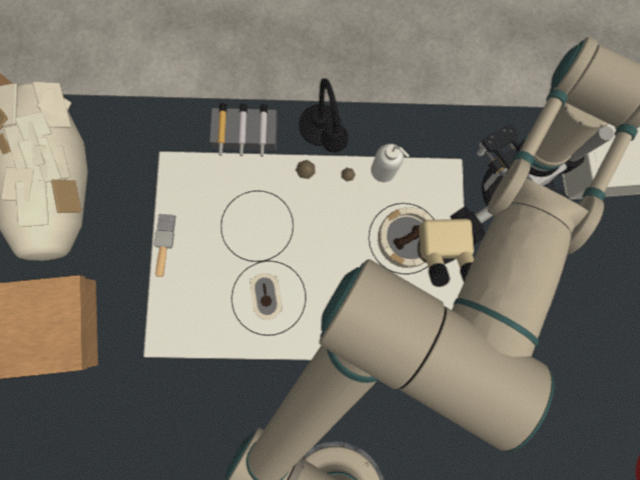

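View pics/i1s.png

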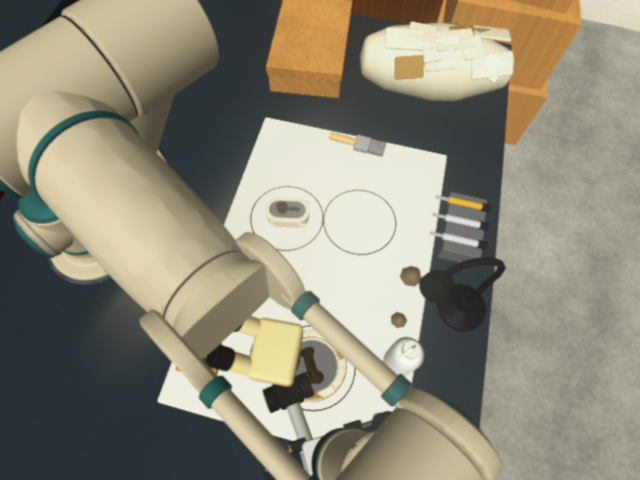

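play_rows([
  [10,0,-1],
  [9,0,-1],
  [7,0,-1],
  [3,0,-1],
], twist=[2,2,2,1])

```text
clock: 15.5
eef_pos: [666.6, -302.0, 229.5]
eef_rot: [[0.907, 0.396, -0.143], [0.4, -0.917, 0.001], [-0.13, -0.058, -0.99]]
force: [-0.5, -0.2, -1.1]
opening: 51.4
```

```bash
python3 st.py
python3 - <<'E'
from h import *
s=optics.read_camera("scene");t=optics.read_camera("top")
cv2.imwrite("pics/j1s.png",s);cv2.imwrite("pics/j1t.png",t)
a=cv2.resize(s[300:480,200:380],None,fx=2.2,fy=2.2,interpolation=cv2.INTER_CUBIC);b=cv2.resize(t[160:340,350:530],None,fx=2.2,fy=2.2,interpolation=cv2.INTER_CUBIC)
cv2.imwrite("pics/j1.png",np.hstack([a,b]))
E
```

```text
15.5 [ 666.6 -302.   229.5] [-0.143  0.001 -0.99 ] ang 23.8 [-0.5 -0.2 -1.1] 51.3622074178336
tool axis at z250 [ 669.6 -302.   250. ] radius 160.1 angle 110.04
```

View pics/j1.png

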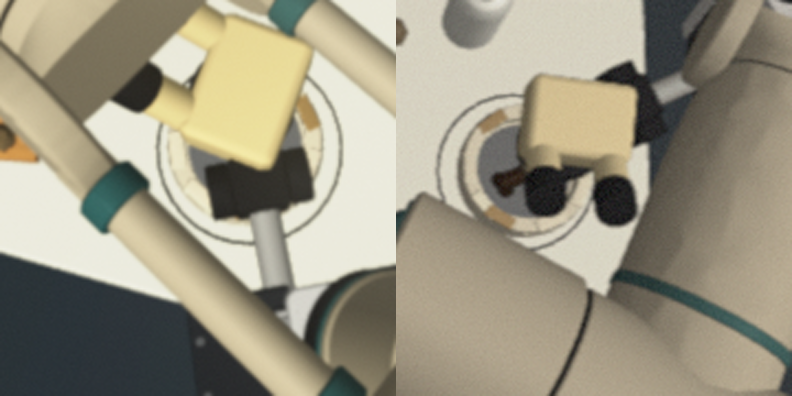

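Run:
```python
from h import *
post=np.array([724.4,-452.4])
for uv in ((320.5,397.3),(325.9,429.5)):
    X=on("scene",uv,250);r=X[:2]-post;print(X.round(1),np.linalg.norm(r),np.degrees(np.arctan2(r[1],r[0])))
# top: bar visible between focus block and arm
for uv in ((350+(672-396)/2.2,160+90/2.2),):
    X=on("top",uv,250);r=X[:2]-post;print("top",X.round(1),np.linalg.norm(r),np.degrees(np.arctan2(r[1],r[0])))
t=cv2.imread("pics/j1t.png");s=cv2.imread("pics/j1s.png")
a=cv2.resize(t[175:235,430:510],None,fx=5,fy=5,interpolation=cv2.INTER_CUBIC);b=cv2.resize(s[375:435,280:360],None,fx=5,fy=5,interpolation=cv2.INTER_CUBIC)
cv2.imwrite("pics/j2.png",np.hstack([a,b]))
```

```text
[ 622.6 -237.5  250. ] 237.77677089424367 115.34694342947127
[ 641.7 -280.5  250. ] 190.78638883787372 115.68121595549651
top [ 630.7 -262.1  250. ] 212.16224375106444 116.21629141211481
```

View pics/j2.png

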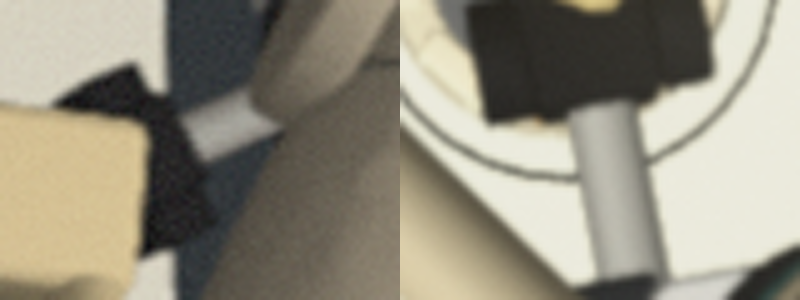

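play_rows([
  [3,0,-1],
  [2,0,-1],
  [0,0,0],
], twist=[0.5,0.5,0])

```text
clock: 15.9
eef_pos: [670.3, -300.8, 230.9]
eef_rot: [[0.914, 0.379, -0.145], [0.383, -0.924, -0.0], [-0.134, -0.055, -0.989]]
force: [-1.2, -0.1, -0.1]
opening: 51.7
```

```bash
python3 st.py
python3 - <<'E'
from h import *
s=optics.read_camera("scene");t=optics.read_camera("top")
cv2.imwrite("pics/k1s.png",s);cv2.imwrite("pics/k1t.png",t)
a=cv2.resize(t[175:235,430:510],None,fx=5,fy=5,interpolation=cv2.INTER_CUBIC);b=cv2.resize(s[375:435,280:360],None,fx=5,fy=5,interpolation=cv2.INTER_CUBIC)
cv2.imwrite("pics/k2.png",np.hstack([a,b]))
E
```

```text
15.9 [ 670.3 -300.8  230.9] [-0.145 -0.    -0.989] ang 22.8 [-1.2 -0.1 -0.1] 51.7004035571135
tool axis at z250 [ 673.1 -300.8  250. ] radius 160.1 angle 108.69
```

View pics/k2.png

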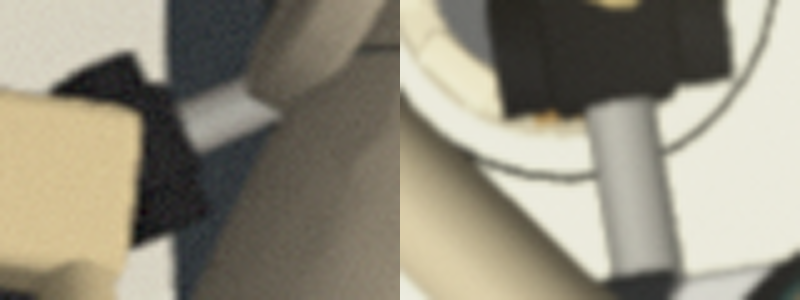

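Run:
```python
from h import *
post=np.array([724.4,-452.4])
for n,uv in (("scene",(320.4,396)),("scene",(326.4,430.2)),("scene",(324.4,395.4)),("scene",(329,429.4)),("top",(469.2,203)),("top",(483,197)),("top",(430+198/5,175+128/5)),("top",(430+260/5,175+102/5))):
    X=on(n,uv,250);r=X[:2]-post;print(n,X.round(1),np.linalg.norm(r).round(1),np.degrees(np.arctan2(r[1],r[0])).round(2))
```

```text
scene [ 622.  -235.7  250. ] 239.7 115.29
scene [ 642.7 -281.2  250. ] 189.7 115.52
scene [ 627.8 -233.3  250. ] 239.5 113.8
scene [ 646.2 -279.2  250. ] 190.1 114.3
top [ 626.1 -249.3  250. ] 225.7 115.83
top [ 639.1 -277.7  250. ] 194.4 116.01
top [ 631.  -250.2  250. ] 222.7 114.79
top [ 642.4 -275.8  250. ] 194.8 114.9
```

Both views now put the boom at about 114.4° on average, which matches the goal. I back the finger off the bar, lift clear, and retreat.

play_rows([
  [-6,0,0],
  [-5,0,0],
  [0,0,-15],
  [0,0,-30],
  [0,0,-40],
  [0,0,-40],
  [0,0,-20],
], twist=[0,0,0,0,0,0,0])

```text
clock: 16.7
eef_pos: [678.7, -305.0, 379.2]
eef_rot: [[0.914, 0.38, -0.144], [0.384, -0.923, 0.003], [-0.132, -0.058, -0.99]]
force: [0.4, -0.5, -1.0]
opening: 51.3
```

```bash
python3 st.py
python3 - <<'E'
from h import *
s=optics.read_camera("scene");t=optics.read_camera("top")
print(arm.get_obs()["qpos"].round(2))
cv2.imwrite("pics/l1s.png",s);cv2.imwrite("pics/l1t.png",t)
E
```

```text
16.7 [ 678.7 -305.   379.2] [-0.144  0.003 -0.99 ] ang 22.8 [ 0.4 -0.5 -1. ] 51.34109141154766
tool axis at z250 [ 659.9 -304.6  250. ] radius 161.2 angle 113.58
[-0.48  0.67  0.44 -0.08  2.16 -0.91]
```

View pics/l1t.png

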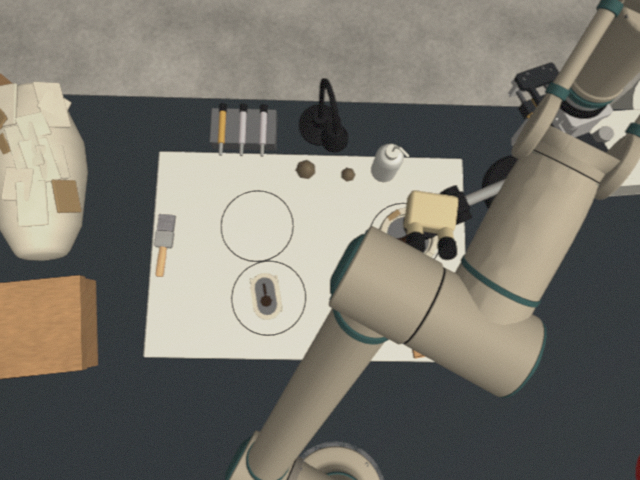

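play_rows([
  [-20,10,-5],
  [-40,10,-5],
  [-45,10,-5],
  [-45,10,-5],
  [-45,10,-3],
  [-45,10,-3],
  [-45,10,-3],
  [-20,0,0],
], twist=[0,0,0,0,0,0,0,0])

```text
clock: 17.6
eef_pos: [424.6, -491.6, 429.1]
eef_rot: [[0.909, 0.388, -0.155], [0.395, -0.919, 0.014], [-0.137, -0.073, -0.988]]
force: [0.2, -0.3, 0.3]
opening: 51.7
```

```bash
python3 st.py
python3 - <<'E'
from h import *
s=optics.read_camera("scene");t=optics.read_camera("top")
cv2.imwrite("pics/m1s.png",s);cv2.imwrite("pics/m1t.png",t)
E
```

```text
17.6 [ 424.6 -491.6  429.1] [-0.155  0.014 -0.988] ang 23.5 [ 0.2 -0.3  0.3] 51.65751180373571
tool axis at z250 [ 396.5 -489.1  250. ] radius 330.0 angle -173.61
```

View pics/m1t.png

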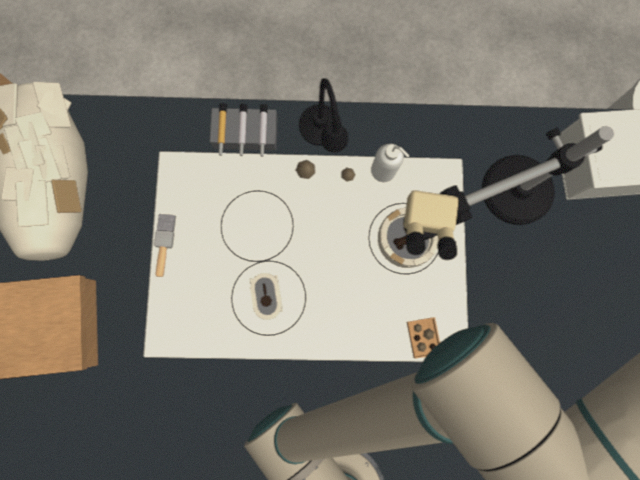

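View pics/m1s.png

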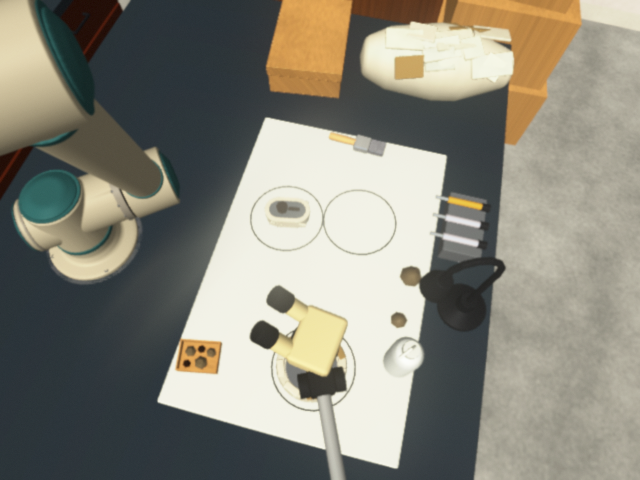

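```bash
cat > bar.py <<'E'
from h import *
import sys
post=np.array([724.4,-452.4])
def meas(n,im,th0,rs):
    g=cv2.GaussianBlur(cv2.cvtColor(im,cv2.COLOR_BGR2GRAY),(3,3),0)
    out=[]
    a=np.radians(th0);d=np.array([np.cos(a),np.sin(a)]);m=np.array([-d[1],d[0]])
    for r in rs:
        w=np.arange(-20,20.1,.5)
        uv=np.array([proj(n,[*(post+d*r+m*x),250]) for x in w],np.float32)
        if uv.min()<1 or uv[:,1].max()>478: continue
        v=cv2.remap(g,uv[:,0].reshape(1,-1),uv[:,1].reshape(1,-1),cv2.INTER_LINEAR).ravel().astype(float)
        gr=abs(np.gradient(v)); L=w<0
        i=np.where(w<-2)[0];j=np.where(w>2)[0]
        e1=w[i[gr[i].argmax()]];e2=w[j[gr[j].argmax()]]
        out.append((r,e1,e2))
    return np.array(out),d,m
for tag,th in ((sys.argv[1],float(sys.argv[2])),):
  for n,rs in (("top",range(70,231,10)),("scene",range(100,231,10))):
    im=cv2.imread(f"pics/{tag}{n[0]}.png" if tag!="0" else f"pics/{n}0.png")
    o,d,m=meas(n,im,th,rs)
    if len(o)==0: print(n,"none");continue
    c=(o[:,1]+o[:,2])/2; wd=o[:,2]-o[:,1]; k=abs(wd-22)<5
    print(n,"width",wd.round(1),"centre",c.round(1))
    if k.sum()>2:
        p=np.polyfit(o[k,0],c[k],1); print("  slope deg",np.degrees(p[0]).round(2),"angle",(th+np.degrees(p[0])).round(2),"offset at post",p[1].round(1),"at r319:",np.polyval(p,319).round(1),"pos",(post+d*319+m*np.polyval(p,319)).round(1))
E
python3 bar.py 0 153.7; python3 bar.py m1 114.4
python3 - <<'E'
from h import *
t=cv2.imread("pics/m1t.png");s=cv2.imread("pics/m1s.png")
a=cv2.resize(t[180:300,350:480],None,fx=3,fy=3,interpolation=cv2.INTER_CUBIC);b=cv2.resize(s[310:430,250:380],None,fx=3,fy=3,interpolation=cv2.INTER_CUBIC)
cv2.imwrite("pics/m2.png",np.hstack([a,b]))
E
```

```text
top width [23.5 22.  23.  22.5 23.  24.  23.  23.5 23.5 24.  21.5 23.  21.5 21.5
 14.5 18.  15.5] centre [-1.2 -2.  -1.5 -0.8 -2.  -2.  -1.5 -2.2 -1.8 -2.5 -1.2 -2.5 -1.8 -1.8
  1.8  1.   1.8]
  slope deg 0.24 angle 153.94 offset at post -2.2 at r319: -0.8 pos [ 438.8 -310.3]
scene width [18.  19.  18.5] centre [-1.5 -2.  -2.2]
  slope deg -2.15 angle 151.55 offset at post 6.3 at r319: -5.6 pos [ 440.9 -306. ]
top width [21.  21.  20.5 21.5 21.5 22.  21.  21.5 21.5 21.  22.5 21.5 22.5 21.
 19.5 20.  27.5] centre [-1.5 -1.  -0.8 -2.2 -0.8 -1.  -1.5 -0.8 -0.8 -0.5 -1.2 -0.8 -0.2 -1.
 -0.8 -1.5 -6.2]
  slope deg 0.17 angle 114.57 offset at post -1.4 at r319: -0.5 pos [ 593.1 -161.7]
scene width [20.5 19.5 29.5 21.5 22.  21.5 22.5 23.  22.5 18.5 22. ] centre [-0.2  0.2 -5.2 -1.2 -0.5 -0.8 -0.2 -1.  -0.8 -2.8 -1. ]
  slope deg -0.85 angle 113.55 offset at post 1.9 at r319: -2.8 pos [ 595.2 -160.7]
```

View pics/m2.png

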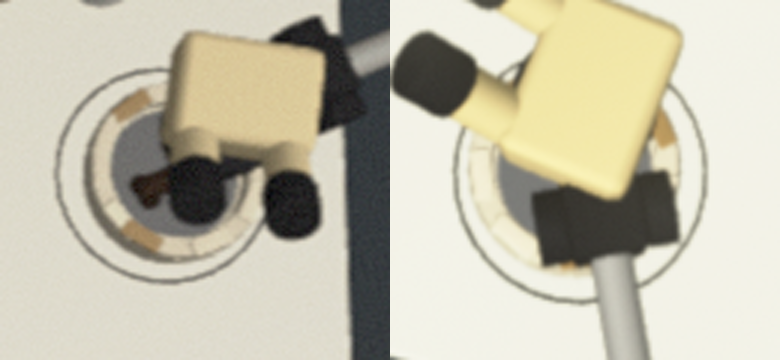

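The top view shows the bar running straight over the circle. Its lens point comes out at (593.1,-161.7) against the circle centre (593.0,-162.0). The scene view puts the lens about 3.5 mm off. The cradle's rim lies inside the drawn ring wherever it isn't hidden. Last, I check the bystanders.

Run:
```python
from h import *
for n in ("scene","top"):
    a=cv2.imread(f"pics/{n}0.png").astype(int);b=cv2.imread(f"pics/m1{n[0]}.png").astype(int)
    d=cv2.GaussianBlur(abs(a-b).max(2).astype(np.uint8),(3,3),0)
    for nm,X,r in (("small",(441,169,50),60),("bottle",(738,-107,100),50),("tray",(356.5,-201.6,30),50),("rock1",(756,81,37),30),("rock2",(747.5,-22.5,31),25),("brush",(585,420,25),60)):
        u,v=proj(n,X).astype(int);k=int(r*.45);w=d[max(v-k,0):v+k,max(u-k,0):u+k];print(n,nm,(u,v),"max diff",w.max(),"n>35",(w>35).sum())
```

```text
scene small (np.int64(286), np.int64(209)) max diff 5 n>35 0
scene bottle (np.int64(392), np.int64(351)) max diff 2 n>35 0
scene tray (np.int64(199), np.int64(356)) max diff 158 n>35 130
scene rock1 (np.int64(410), np.int64(276)) max diff 3 n>35 0
scene rock2 (np.int64(398), np.int64(320)) max diff 3 n>35 0
scene brush (np.int64(365), np.int64(145)) max diff 3 n>35 0
top small (np.int64(265), np.int64(297)) max diff 7 n>35 0
top bottle (np.int64(386), np.int64(170)) max diff 6 n>35 0
top tray (np.int64(423), np.int64(336)) max diff 193 n>35 228
top rock1 (np.int64(306), np.int64(168)) max diff 6 n>35 0
top rock2 (np.int64(348), np.int64(174)) max diff 5 n>35 0
top brush (np.int64(163), np.int64(235)) max diff 7 n>35 0
```

Run:
```python
from h import *
v=[]
for n,(u,w) in (("scene",(199,356)),("top",(423,336))):
    for f in (f"pics/{n}0.png",f"pics/m1{n[0]}.png"):
        v.append(cv2.resize(cv2.imread(f)[w-30:w+30,u-30:u+30],None,fx=3.2,fy=3.2))
cv2.imwrite("pics/n1.png",np.hstack(v))
```

```text
(no output)
```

View pics/n1.png

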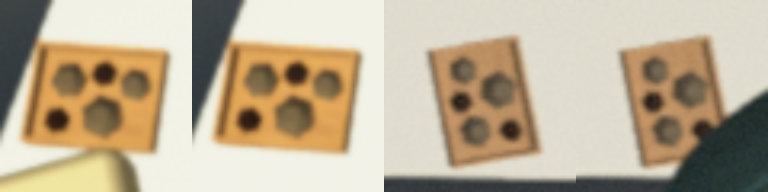

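The tray is in the same place in both views. The differences come only from the microscope head (before) and the arm (after) overlapping it in the picture. I hand in.

```bash
python3 -c "
from cell import arm
print(arm.get_obs()['force'].round(1)); print(arm.hand_in())"
```

```text
[-0.6 -0.6  0.4]
the job is handed in; nothing more can be done
None
```

I slid the cradle into the working circle, swung the boom over it, and handed in at about 18 s on the robot's clock. `hand_in` gives no verdict.

- **Cradle:** I pushed it about 360 mm with the open jaws low against its wall, at roughly 5 N. It ended about 4 mm off the circle's centre in the scene view, with 14 mm of room. The top view did not give a usable fit, because the arm and then the microscope head hid part of the cradle. The bone looked unmoved in every view.
- **Boom:** I swung it clockwise by the bar, with the fingers straddling it and 3 to 5 N of push. The two views disagree slightly on the final lens position: 0.3 mm off the circle's centre in the top view, about 3.5 mm in the scene view.
- **Bystanders:** the small cradle, bottle, rocks and brush showed no change between the first and last pictures. The pixel check flagged the tray, but a closer look showed it had not moved; the microscope head and then the arm overlapped it in the pictures.
- **Arm:** the gripper was clear of everything at hand-in, with no contact force. Its tilt had drifted to about 9° from vertical, because small errors added up row by row, but I saw no harm from it.

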